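# Fit the reamer to the citrus press and hold it down

## Robot

A 7-joint arm with a two-finger parallel gripper is mounted at the origin on a cart in front of the work surface, level with it; the furniture and walls round the work are solid. World frame = base frame: x ahead of the robot, y to its left, z up, the work surface at z = 0. Lengths are in m, angles in rad, forces in N, time in s.
With the tool pointing down it reaches from about 0.425 to 0.925 m from the base axis. Payload 6.8 kg.
Tool frame: the origin (TCP) lies at the very end of the fingers, on their centre line; the grasp point (between the pads) lies r.grasp_offset behind it (r.grasp_offset is the distance from the TCP to the grasp point, in m); z points along the fingers, y is the direction in which the jaws open and shut (so a half turn about z gives the same grasp; the last joint's range is limited). The gripper opens to 85 mm and grips with 20 to 120 N. Pads are 22 mm wide; open, the fingers measure 114 mm over their backs; the gripper's body (76 mm by 85 mm) begins 54 mm behind the grasp point. The pads swing forward as they close: fully open they stand 13 mm farther back than shut.
Start: joints at [1.198, 0.477, 0.022, 1.555, -0.011, 1.109, -0.083], TCP at [0.177, -0.651, 0.21] pointing down, gripper open.
Joint ranges: [-2.96, 2.96], [-0.34, 2.1], [-1.41, 1.46], [0.24, 2.44], [-1.37, 4.51], [0.17, 1.92], [-2.96, 2.96]. Speed limits (rad/s): [2.39, 2.39, 3.14, 3.14, 3.14, 3.14, 3.14].

## Interface

Orientations are given as a rotation vector (axis times angle).
In Python, from bench import r gives the robot as it stands.
- The arm moves only by the shell command python3 -m jog 'ROWS' [FORCE]. ROWS is JSON, one flat list of numbers, 7 for each row, row after row: the turn, a rotation vector about the tool's x, y, z normalised to -1 to 1, where 1 is 180 degrees, then the shift along the tool's x, y, z normalised to -1 to 1, where 1 is 200 mm, then the opening, from 0 (shut) to 1 (fully open). In form: [wx, wy, wz, x, y, z, hand, wx, wy, wz, x, y, z, hand, ...]. A call has 1 to 12 rows; each row is the pose to reach, as a shift and turn from the pose measured when the call began, along the tool's axes at that moment, turning the shorter way round; what a row does not reach only later rows make up. A row lasts 1/10 s, in which the tool goes at most 50 mm and 8.59 degrees, less where a joint would pass 70% of its speed; a pose out of reach is approached as far as the arm can. A call with a number of a shift or a turn outside -1 to 1 is refused whole. A call with a gripper value outside its range is refused whole. The fingers move at their own pace and stop on an object; FORCE is the grip in N (left out, the last holds). Time passes only in rows, so rows that repeat a pose let the fingers close. It gives the time, the measured TCP pose, the force and the opening at its end, in the units of the state.
- r.get_obs(): the state, without advancing time (a new reading comes with each control period).
- r.grab_frame(name): name is "scene" or "top" or "wrist"; returns the picture (480x640x3 uint8, red, green, blue); there is no depth.
- r.calibration(name): a dict with "K" (3x3 intrinsics, pixels), "dist_coeffs" ([k1, k2, p1, p2, k3] as OpenCV has them; the pictures are not rectified), "origin" and "rotation" of the camera in the world; the wrist camera has in their place "T_tool_cam" (4x4, takes a point from camera to tool coordinates, whose origin is the TCP and whose axes are the flange's). Camera axes: x right, y up, looking along -z (the intrinsics and any distortion apply to the point x, -y, -z); pixel columns grow to the right and rows downward; lengths in m; the calibration is good to about 2 mm. A picture is of the moment at which its call begins: read the wrist's pose just before it. calibration takes no time and is no camera call.
- r.hand_in(): hands the job in, once; it reports no verdict.
The state is a dict: "clock": time; "joints": joint angles; "qvel": joint speeds; "tau": joint torques, N m; "tcp_pos": TCP position; "orientation": TCP orientation; "contact_force": force on the tool from outside, world axes, zero at the start; "moment": the same for the moment, N m; "grip_width": finger opening in m.
Only numpy, scipy, OpenCV 4.12 (cv2) and the standard library are available. Lean on these libraries where they do the work, as an engineer would, in place of code of your own. Each camera call takes 0.05 s, during which the arm holds its last target.

## Task

Swing the steel hasp of the citrus press off its catch and right back, so that the drive hub is uncovered and the hasp stays open. Then take the reamer from its storage stand, set its splined stem into the cross-shaped socket of the drive hub, turning it until the splines mesh, and push it fully home against the spring, skirt down on the hub. Finish while still holding it pressed home, and leave the tumbler, the bowl and the jar where they stand.

Things in the scene. Friction and masses are not known exactly. Their poses are not given: they have to be found in the camera images.
- press: motor base of a citrus press: round white housing 120 mm across, fixed. Origin: centre of its underside; z up. Deck 74 mm up; out of its middle stands the grey drive hub, 49 mm across, top face 87 mm above the origin. The hasp's hinge is on the +x side, the catch (a wire staple 8 mm wide, rising to 102 mm) on the -x side, 40 mm from the centre
- socket (a point): centre of the top face of the drive hub; turns with it. Cut down into the face is a cross-shaped socket: two crossing slots along this frame's x and y, each 9 mm wide, 28.5 mm long and over 30 mm deep; all quarter turns alike. The hub turns about z only stiffly (0.15 N m). In its middle a spring plunger 8 mm across stands up to 22 mm below the top face
- plunger (a joint): how far the spring plunger in the socket is pressed down, m: 0 when free, about 0.008 with the reamer home; stop at 0.009. Needs about 3 N to start and 9 N at 8 mm; it lifts the reamer again when that is let go
- hasp (a joint): angle of the hasp, rad: 0 closed (flat over the hub, its slot over the staple), grows as the free end is lifted, 1.57 upright, stop at 2.3. The hinge is stiff enough to stay where it is left (about 1 N at the grip)
- hasp_hinge (a point): point on the hasp's hinge axis, 91 mm above the worktop; the axis is this frame's y. With the hasp closed the free end points to this frame's -x
- hasp_grip (a point): centre of the black grip rod on the free end of the hasp: 14 mm in diameter, 26 mm long along the hinge axis (y), 112 mm from the hinge along the hasp and 16 mm above its plate when closed. The plate is 4 mm thick, 20 mm wide and ends 10 mm beyond the rod; a steel disc 52 mm across on it covers the hub. The frame turns with the hasp
- reamer: white ribbed citrus reamer, about 90 g. Origin: centre of its skirt's underside, z up its axis. Above: round skirt 60 mm across, 6 thick; straight ribbed barrel 38 mm across up to 40 mm; round nose up to 62 mm. Below: stem of two crossing fins along x and y, 26 mm tip to tip, 6.5 thick, 30 long, lower edge round. Home: origin at socket, x along the socket's x or y, either way
- stand_top (a point): centre of the top of the fixed white storage stand: an upright tube 58 mm across outside, 45 mm tall, its bore 34 mm wide, in which the stem of the reamer hangs loosely with its skirt on the rim. The stand is on the wooden hob cover, whose top is 18 mm above the worktop
- tumbler: ribbed clear drinking glass, 69 mm across, 125 mm tall, loose; origin at the centre of its underside. Bystander
- bowl: small clear glass bowl, 97 mm across, 58 mm tall, loose; origin at the centre of its underside. Bystander
- jar: amber jar with cork lid, 55 mm across, 81 mm tall, loose; origin at the centre of its underside. Bystander

How it is judged:
On the way, in this order (a step that is already met when the one before it is completed fails the run):
1. the hasp is swung off the catch and past upright (value of joint hasp above 1.65 rad), for 0.2 s.
2. the splines of the reamer's stem have entered the socket by at least 15 mm (z of reamer in the frame of socket below 0.015 m and horizontal distance between reamer and socket below 0.004 m and angle between reamer's own z axis and vertical below 0.12 rad), for 0.1 s.
At the end, for the whole second after the job is handed in: Through the last second: fingers bear on the reamer with over 2 N; its skirt is within 2.5 mm of the hub top and 3 mm of its axis, tilt under 0.08 rad, fins in line with the slots to 0.2 rad; plunger pressed over 5.5 mm; hasp open beyond 1.6 rad (value of joint hasp above 1.6 rad and z of reamer in the frame of socket below 0.0025 m and horizontal distance between reamer and socket below 0.003 m and angle between reamer's own z axis and vertical below 0.08 rad and (angle between the x axis of reamer and the x axis of socket, either way round below 0.2 rad or angle between the x axis of reamer and the x axis of socket, either way round above 1.37 rad) and value of joint plunger above 0.0055 m and contact force between the fingers and reamer above 2 N); the arm keeps its last pose, push and grip.
It fails at once if the tumbler, bowl or jar is pushed more than 3 cm away or tipped over (distance of any of tumbler, bowl, jar from where it was at the start of the episode above 0.03 m or angle between any of tumbler, bowl, jar's own z axis and vertical above 0.5 rad).
It also fails if it takes over 59 s, if anything falls off the work surface, if the arm or the gripper's body presses on something with over 40 N, if the wrist force passes 120 N, or if a joint passes its speed limit or range.

## Working session

There is one attempt and no reset: what is moved stays moved. The work goes in short steps, Python scripts to look and compute and a shell command to move; the robot and the scene stay as the last step left them, time stands still between calls to the robot, and variables do not carry over. Pictures are saved under pics/ and viewed, and the job is handed in when it is done.

```bash
ls; mkdir -p pics
python3 - <<'E'
from bench import r
import cv2,numpy as np
o=r.get_obs(); print(o, r.grasp_offset)
for n in ["scene","top","wrist"]:
    c=r.calibration(n); print(n,{k:np.round(np.array(v),4).tolist() for k,v in c.items()})
    f=r.grab_frame(n); cv2.imwrite(f"pics/{n}0.png",f[:,:,::-1])
E
```

```text
pics
{'clock': 0.0, 'joints': array([ 1.1979107 ,  0.47780292,  0.02235619,  1.55648743, -0.01144359,
        1.1093012 , -0.08307643]), 'qvel': array([-1.40218749e-04,  9.18140232e-04,  9.61325145e-04,  8.52047232e-05,
        1.93429284e-03, -1.51199354e-03, -2.80343223e-04]), 'tau': array([ 1.06214833e-03, -5.96439135e+01,  1.60855427e+00, -2.81199718e+01,
        1.25398379e-02,  9.37726203e-03,  2.67482037e-06]), 'tcp_pos': array([ 0.17643242, -0.65085929,  0.20860902]), 'orientation': array([-3.11228641e+00, -4.14556433e-01,  6.93076602e-04]), 'contact_force': array([-0.08146934,  0.0195984 ,  0.11324011]), 'moment': array([ 0.01726901,  0.00559137, -0.00032736]), 'grip_width': 0.08571953758274772} 0.0187
scene {'K': [[611.0739, 0.0, 321.1959], [0.0, 611.0739, 237.1504], [0.0, 0.0, 1.0]], 'dist_coeffs': [-0.1985, 0.0, 0.0, 0.0, 0.0], 'origin': [-0.4489, -1.027, 0.6322], 'rotation': [1.0859, -0.5261, -0.7508]}
top {'K': [[523.7171, 0.0, 311.7348], [0.0, 523.7171, 237.5543], [0.0, 0.0, 1.0]], 'dist_coeffs': [0.0189, 0.0, 0.0, 0.0, 0.0], 'origin': [0.4526, -0.2148, 1.22], 'rotation': [0.092, -0.0723, -1.5593]}
wrist {'K': [[368.6879, 0.0, 323.2123], [0.0, 368.6879, 237.2538], [0.0, 0.0, 1.0]], 'dist_coeffs': [-0.0138, 0.0, 0.0, 0.0, 0.0], 'T_tool_cam': [[-0.0003, 0.9658, 0.2594, 0.0659], [1.0, 0.0004, -0.0003, -0.0014], [-0.0003, 0.2594, -0.9658, -0.1645], [0.0, 0.0, 0.0, 1.0]]}
```

View pics/scene0.png

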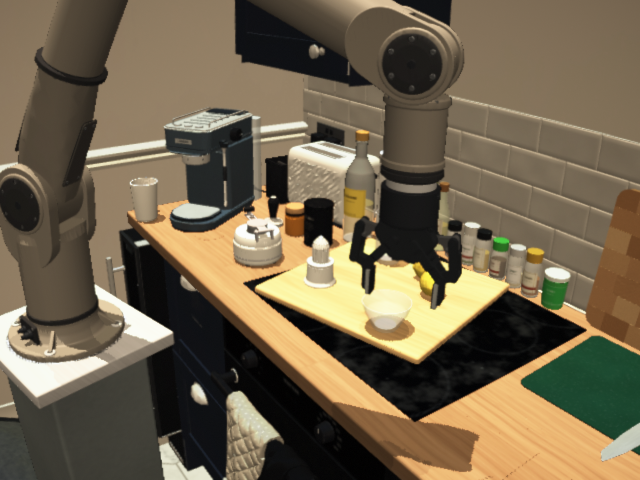

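View pics/top0.png

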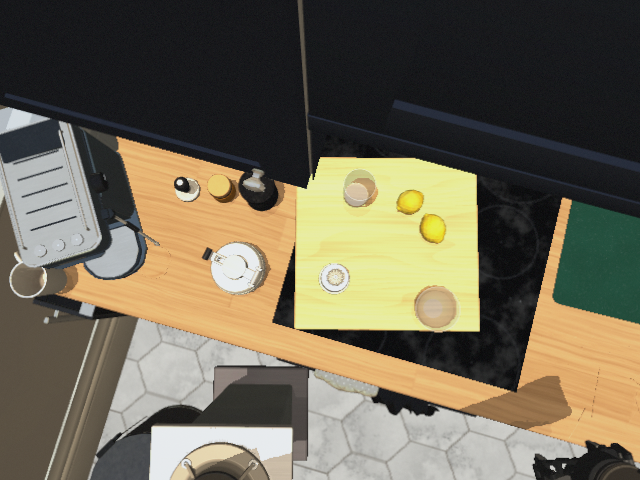

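View pics/wrist0.png

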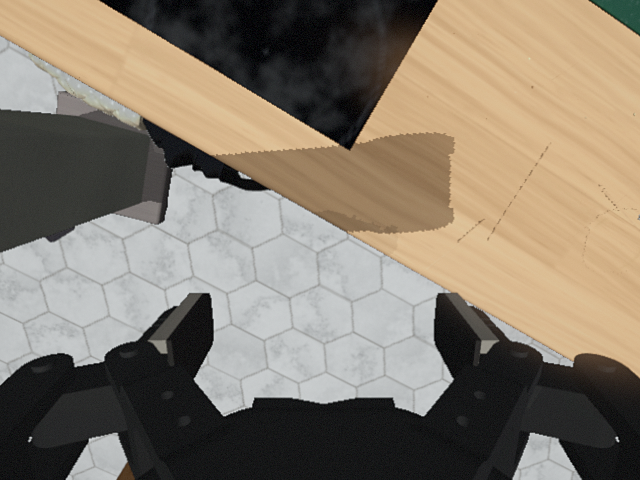

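```bash
cat > h.py <<'E'
from bench import r
import cv2,numpy as np
from scipy.spatial.transform import Rotation as R
def cam(n,o=None):
    c=r.calibration(n)
    if n!="wrist": return c["K"],c["dist_coeffs"],np.array(c["origin"]),R.from_rotvec(c["rotation"]).as_matrix() if np.array(c["rotation"]).size==3 else np.array(c["rotation"])
    T=np.array(c["T_tool_cam"]);Rt=R.from_rotvec(o["orientation"]).as_matrix()
    return c["K"],c["dist_coeffs"],np.array(o["tcp_pos"])+Rt@T[:3,3],Rt@T[:3,:3]
def ray(n,uv,o=None):
    K,d,p,M=cam(n,o)
    q=cv2.undistortPoints(np.array(uv,float).reshape(-1,1,2),np.array(K),np.array(d))[:,0]
    D=np.c_[q[:,0],-q[:,1],-np.ones(len(q))]@M.T
    return p,D
def onz(n,uv,z,o=None):
    p,D=ray(n,uv,o); return p+D*((z-p[2])/D[:,2])[:,None]
def proj(n,X,o=None):
    K,d,p,M=cam(n,o)
    q=(np.array(X,float).reshape(-1,3)-p)@M; q=q*[1,-1,-1]
    return cv2.projectPoints(q.reshape(-1,1,3),np.zeros(3),np.zeros(3),np.array(K),np.array(d))[0][:,0]
def tri(rays):
    A=0;b=0
    for p,D in rays:
        D=D.ravel()/np.linalg.norm(D);P=np.eye(3)-np.outer(D,D);A=A+P;b=b+P@p
    return np.linalg.solve(A,b)
def zoom(img,u0,v0,w,h,name,s=8):
    c=img[v0:v0+h,u0:u0+w]; c=cv2.resize(c,None,fx=s,fy=s,interpolation=cv2.INTER_CUBIC); cv2.imwrite(name,c)
E
python3 - <<'E'
from h import *
t=cv2.imread("pics/top0.png");s=cv2.imread("pics/scene0.png")
zoom(t,195,230,160,75,"pics/t_z.png",5)
zoom(s,225,190,120,100,"pics/s_z.png",6)
E
```

```text
(no output)
```

View pics/t_z.png

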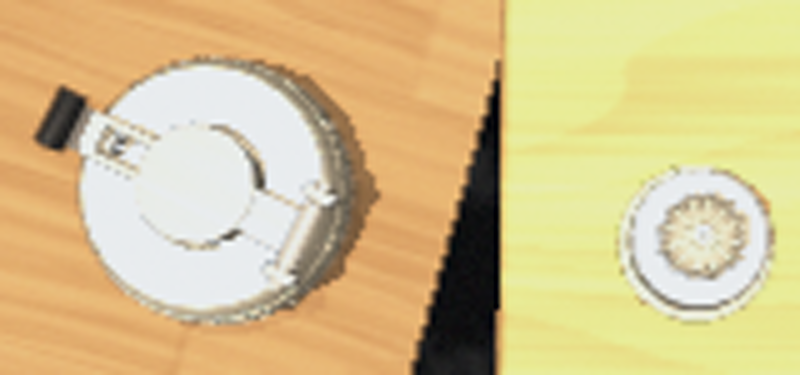

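View pics/s_z.png

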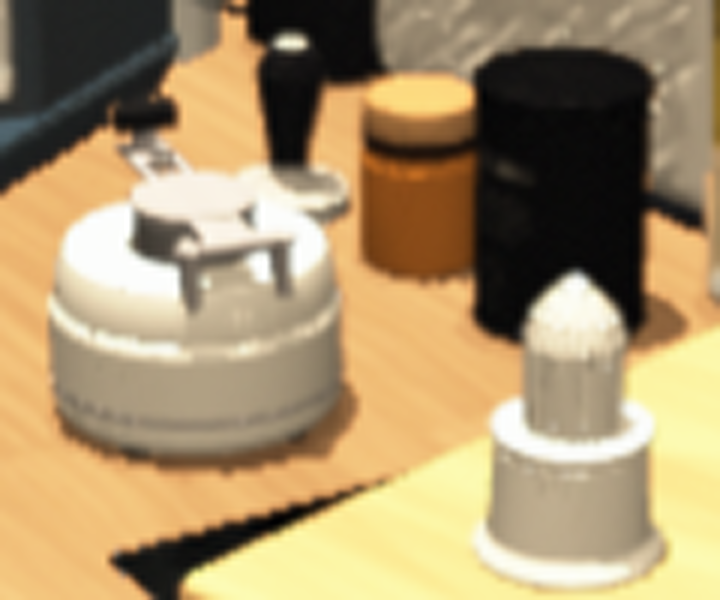

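Run:
```python
from h import *
f=lambda u,v:(195+u/5,230+v/5)
P=lambda uv,z:np.round(onz("top",[uv],z)[0],4)
g=P(f(60,118),.112);hi=P(f(306,236),.093);d=P(f(196,185),.095);rm=P(f(703,235),.125)
print("grip",g,"hinge",hi,"disc",d,"reamer",rm)
for z in (.063,.069): print("skirt", P(f(701,238),z))
print("len",np.linalg.norm(g-hi)); v=(g-hi)[:2]; print(np.arctan2(v[1],v[0]))
v=(g-d)[:2]; print(np.arctan2(v[1],v[0]))
fs=lambda u,v:(225+u/6,190+v/6)
print("grip tri",tri([ray("top",[f(60,118)]),ray("scene",[fs(145,115)])]))
print("nose tri",tri([ray("top",[f(703,235)]),ray("scene",[fs(577,272)])]))
print("press housing", P(f(205,190),.074))
```

```text
grip [0.5327 0.0219 0.112 ] hinge [ 0.4843 -0.0816  0.093 ] disc [ 0.5056 -0.034   0.095 ] reamer [ 0.4855 -0.251   0.125 ]
skirt [ 0.486  -0.2522  0.063 ]
skirt [ 0.4858 -0.252   0.069 ]
len 0.11582663769617073
1.1333760618761413
1.11938712761821
grip tri [0.53298636 0.02353562 0.10510505]
nose tri [ 0.4854186  -0.25100274  0.1273149 ]
press housing [ 0.5044 -0.0346  0.074 ]
```

```bash
cat >> h.py <<'E'
def Rdown(yang):  # tool y axis at world angle yang, z down
    y=np.array([np.cos(yang),np.sin(yang),0]);z=np.array([0,0,-1.]);x=np.cross(y,z)
    return np.c_[x,y,z]
def plan(pos,Rw,o=None):
    o=o or r.get_obs();R0=R.from_rotvec(o["orientation"]).as_matrix()
    w=R.from_matrix(R0.T@Rw).as_rotvec()/np.pi; s=R0.T@(np.array(pos)-o["tcp_pos"])/.2
    print("rows: ",np.round(np.r_[w,s],4).tolist(), "deg",round(np.linalg.norm(w)*180,1),"mm",np.round(s*200,1).tolist())
E
python3 - <<'E'
from h import *
for n,uv,z in [("jar",(220,187),.08),("tumbler",(360,188),.13),("bowl",(436,307),.07),("bottle",(258,185),.2),("tamper",(182,184),.1)]:
    print(n,onz("top",[uv],z)[0].round(3))
plan((.533,.0225,.25),Rdown(-.444))
plan((.533,.0225,.25),Rdown(-.444+np.pi))
E
```

```text
jar [0.683 0.005 0.08 ]
tumbler [ 0.673 -0.301  0.13 ]
bowl [ 0.425 -0.471  0.07 ]
bottle [ 0.663 -0.094  0.2  ]
tamper [0.685 0.084 0.1  ]
rows:  [-0.0004, -0.0001, -0.2744, 2.6018, -2.7839, -0.2023] deg 49.4 mm [520.4, -556.8, -40.5]
rows:  [-0.0002, 0.0005, 0.7256, 2.6018, -2.7839, -0.2023] deg 130.6 mm [520.4, -556.8, -40.5]
```

```bash
python3 -m jog '[0,0,-0.09,0.87,-0.93,-0.2,1, 0,0,-0.09,0.87,-0.93,-0.2,1, 0,0,-0.09,0.87,-0.93,-0.2,1, 0,0,-0.09,0.87,-0.93,-0.2,1, 0,0,-0.09,0.87,-0.93,-0.2,1, 0,0,-0.09,0.87,-0.93,-0.2,1]'
python3 - <<'E'
from h import *
plan((.533,.0225,.25),Rdown(-.444)); print(r.get_obs()['joints'])
E
```

```text
clock: 0.75
tcp_pos: [0.2997, -0.4208, 0.2501]
orientation: [-3.019, -0.862, -0.003]
contact_force: [1.6, -1.3, -0.4]
grip_width: 0.0854
rows:  [-0.0001, -0.0008, -0.1817, 2.1604, -1.2671, 0.007] deg 32.7 mm [432.1, -253.4, 1.4]
[ 0.963977    0.18467035 -0.14970548  1.87261566  0.02802524  1.08696586
 -0.21110566]
```

```bash
python3 -m jog '[0,0,-0.09,1,-0.58,0,1, 0,0,-0.09,1,-0.58,0,1, 0,0,-0.09,1,-0.58,0,1, 0,0,-0.09,1,-0.58,0,1, 0,0,-0.09,1,-0.58,0,1, 0,0,-0.09,1,-0.58,0,1]'
python3 - <<'E'
from h import *
# hover short of the grip so that camera sees it
plan((.533,.0225,.25),Rdown(-.444)); print(r.get_obs()['joints'])
E
```

```text
clock: 1.35
tcp_pos: [0.4109, -0.2119, 0.251]
orientation: [-2.862, -1.291, -0.006]
contact_force: [0.3, -0.9, -0.8]
grip_width: 0.0853
rows:  [0.0002, -0.0014, -0.089, 1.2825, -0.3186, 0.0107] deg 16.0 mm [256.5, -63.7, 2.1]
[ 0.69813763  0.10355035 -0.37714981  1.9713721   0.03861801  1.0724925
 -0.41920874]
```

```bash
python3 -m jog '[0,0,-0.089,0.98,-0.32,0,1, 0,0,-0.089,0.98,-0.32,0,1, 0,0,-0.089,0.98,-0.32,0,1, 0,0,-0.089,0.98,-0.32,0,1, 0,0,-0.089,0.98,-0.32,0,1, 0,0,-0.089,0.98,-0.32,0,1, 0,0,-0.089,0.98,-0.32,0,1]'
python3 - <<'E'
from h import *
o=r.get_obs(); f=r.grab_frame("wrist"); cv2.imwrite("pics/w1.png",f[:,:,::-1])
np.save("o1.npy",o,allow_pickle=True); print(o['joints'])
plan((.533,.0225,.25),Rdown(-.444))
E
```

```text
clock: 2.05
tcp_pos: [0.4922, -0.0247, 0.2513]
orientation: [-2.657, -1.675, -0.004]
contact_force: [-0.2, 1.1, -0.7]
grip_width: 0.0855
[ 0.42800104  0.17776095 -0.56156762  1.90012107  0.10371498  1.09079504
 -0.62013798]
rows:  [0.0002, -0.0009, -0.001, 0.3035, 0.0811, 0.0079] deg 0.3 mm [60.7, 16.2, 1.6]
```

View pics/w1.png

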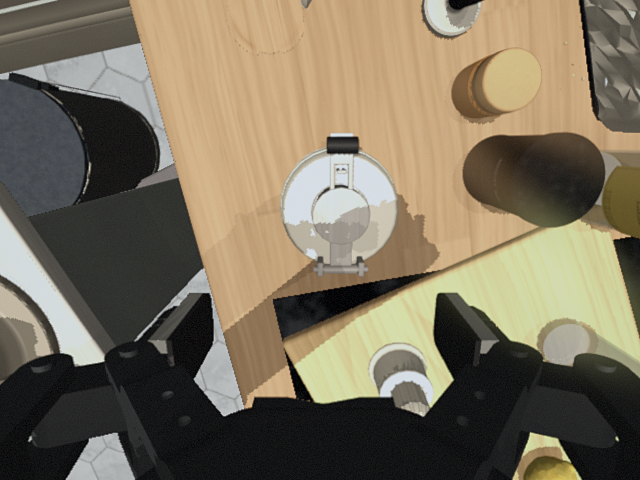

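Run:
```python
from h import *
o=np.load("o1.npy",allow_pickle=True).item()
im=cv2.imread("pics/w1.png"); zoom(im,270,120,140,160,"pics/w1z.png",4)
f=lambda u,v,z:onz("wrist",[(u,v)],z,o)[0].round(4)
print("grip",f(342,144,.11),"hinge",f(341,268.5,.091),"disc",f(341,214,.097),"reamer nose")
t=tri([ray("wrist",[(342,144)],o),ray("top",[(207,253.6)])]);print("grip tri",t)
print("jaroff",f(505,83,.081))
```

```text
grip [0.5324 0.0256 0.11  ] hinge [ 0.485 -0.077  0.091] disc [ 0.5071 -0.0288  0.097 ] reamer nose
grip tri [0.53336423 0.02509205 0.09708625]
jaroff [0.6801 0.0108 0.081 ]
```

View pics/w1z.png

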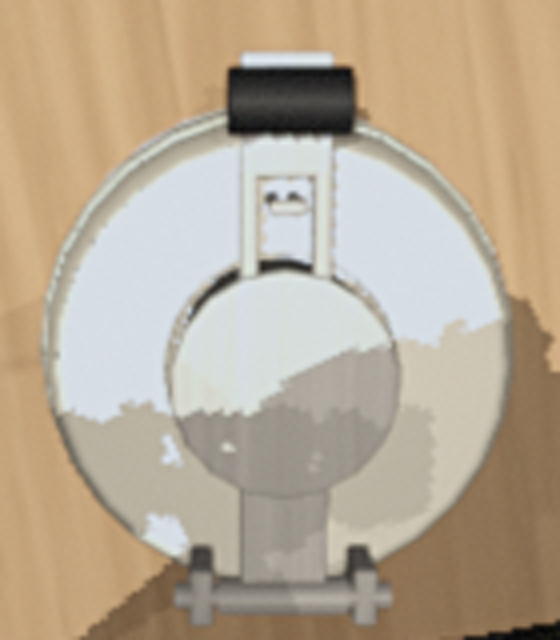

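Run:
```python
from h import *
plan((.5325,.0245,.092),Rdown(-.444))
```

```text
rows:  [0.0002, -0.0009, -0.001, 0.3091, 0.0741, 0.798] deg 0.3 mm [61.8, 14.8, 159.6]
```

```bash
python3 -m jog '[0,0,0,0.31,0.074,0.1,1, 0,0,0,0.31,0.074,0.1,1, 0,0,0,0.31,0.074,0.3,1, 0,0,0,0.31,0.074,0.5,1, 0,0,0,0.31,0.074,0.65,1, 0,0,0,0.31,0.074,0.74,1, 0,0,0,0.31,0.074,0.795,1, 0,0,0,0.31,0.074,0.795,1]' 25
python3 - <<'E'
from h import *
o=r.get_obs(); f=r.grab_frame("wrist"); cv2.imwrite("pics/w2.png",f[:,:,::-1]); print(o['contact_force'],o['joints'])
f=r.grab_frame("scene"); zoom(f[:,:,::-1],180,130,200,150,"pics/s2.png",4)
E
```

```text
clock: 2.9
tcp_pos: [0.5315, 0.0231, 0.0914]
orientation: [-2.659, -1.67, -0.0]
contact_force: [-0.3, -1.1, 0.0]
grip_width: 0.0855
[-0.28912308 -1.06851496  0.03262032] [ 0.26541193  0.44616029 -0.52809072  1.97290868  0.30496237  0.80105371
 -0.88371705]
```

View pics/w2.png

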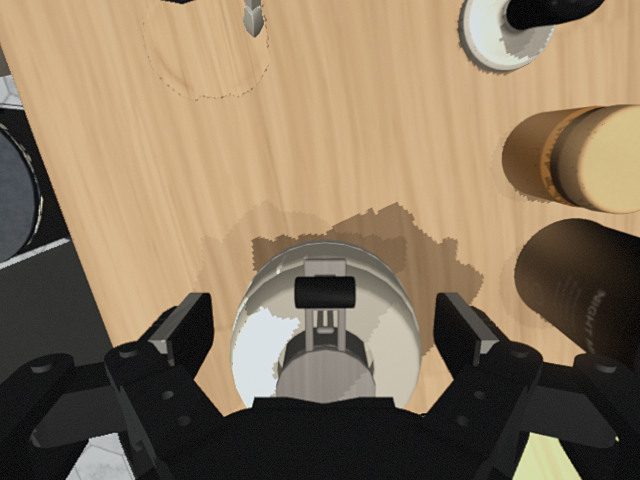

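View pics/s2.png

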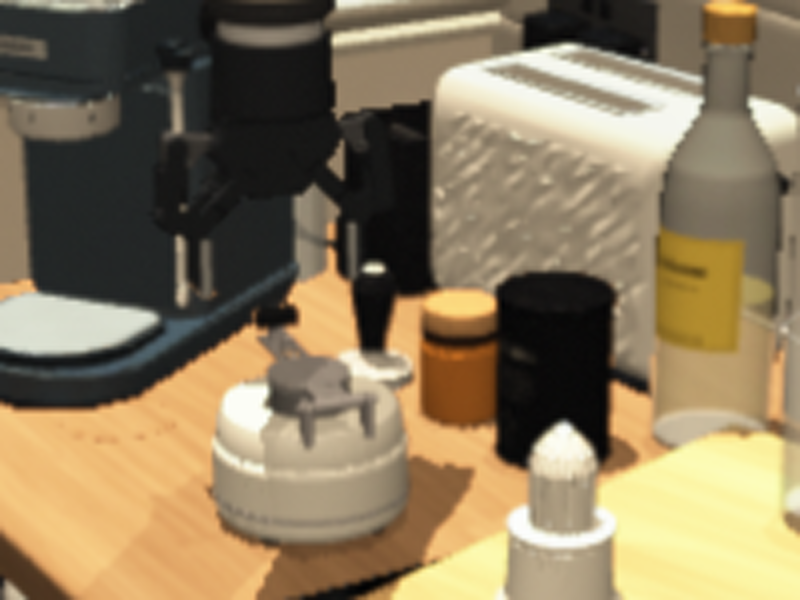

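Run:
```python
from h import *
o=r.get_obs(); p=o['tcp_pos'];M=R.from_rotvec(o['orientation']).as_matrix()
q=[p,p-M[:,2]*.0187]+[p-M[:,2]*.013+M[:,1]*s*.043 for s in (-1,1)]
print(M[:,1]); print(proj("scene",q),(proj("scene",q)-[180,130])*4)
print(proj("wrist",q,o))
for z in(.1,.105,.11): print(onz("wrist",[(325,293)],z,o))
print(tri([ray("wrist",[(325,293)],o),ray("top",[(207,253.6)])]),tri([ray("wrist",[(325,293)],o),ray("scene",[(249,209)])]))
```

```text
[ 0.90122144 -0.43335638  0.00147303]
[[249.2788699  213.54684803]
 [249.11800976 206.52639963]
 [232.58820992 210.8383745 ]
 [265.45023272 206.55740717]] [[277.11547959 334.18739211]
 [276.47203904 306.10559851]
 [210.3528397  323.35349798]
 [341.80093086 306.22962869]]
[[324.62096877 282.84359312]
 [324.80202999 299.35587735]
 [228.00912722 293.92921665]
 [421.44808035 293.83840303]]
[[0.53218859 0.0218236  0.1       ]]
[[0.53309802 0.02379623 0.105     ]]
[[0.53400746 0.02576887 0.11      ]]
[0.53311251 0.02352462 0.10443363] [0.5329883  0.02415838 0.1054567 ]
```

```bash
python3 -m jog '[0,0,0,0.006,0,0.03,0.7, 0,0,0,0.006,0,0.03,0.5, 0,0,0,0.006,0,0.03,0.2, 0,0,0,0.006,0,0.03,0.1, 0,0,0,0.006,0,0.03,0, 0,0,0,0.006,0,0.03,0, 0,0,0,0.006,0,0.03,0, 0,0,0,0.006,0,0.03,0, 0,0,0,0.006,0,0.03,0]' 30
python3 - <<'E'
from h import *
o=r.get_obs(); f=r.grab_frame("wrist"); cv2.imwrite("pics/w3.png",f[:,:,::-1]); print(o['contact_force'],o['joints'])
E
```

```text
clock: 3.9
tcp_pos: [0.5334, 0.0254, 0.0877]
orientation: [-2.659, -1.672, -0.005]
contact_force: [-2.9, 0.3, 5.2]
grip_width: 0.0242
[-2.9066633   0.32298589  5.2466741 ] [ 0.25933682  0.45273989 -0.52607435  1.97353093  0.31154759  0.79152525
 -0.89173193]
```

View pics/w3.png

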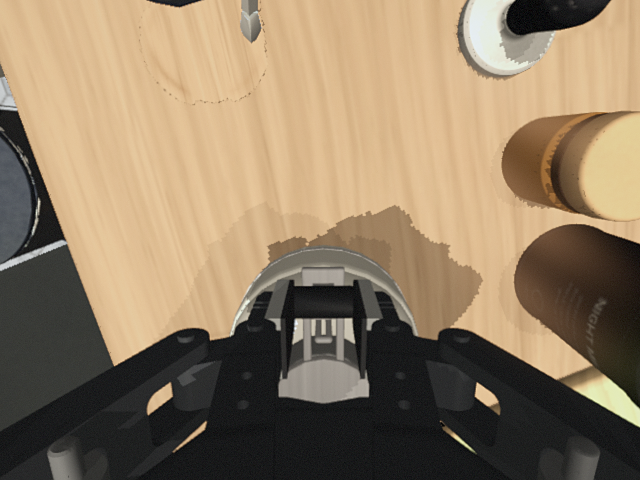

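Run:
```python
import numpy as np
a=.13;Rr=.113
f=lambda t:np.array([Rr*(np.cos(t+a)-np.cos(a)),-Rr*(np.sin(t+a)-np.sin(a))])/.2
for t in [.1,.2,.3,.4,.5,.6,.7,.8,.9,1.,1.1]: print(t,f(t).round(3), (f(t+1.1)-f(1.1)).round(3))
```

```text
0.1 [-0.01  -0.056] [-0.054 -0.016]
0.2 [-0.026 -0.11 ] [-0.11  -0.027]
0.3 [-0.047 -0.162] [-0.166 -0.032]
0.4 [-0.073 -0.212] [-0.222 -0.032]
0.5 [-0.104 -0.26 ] [-0.278 -0.025]
0.6 [-0.139 -0.304] [-0.334 -0.014]
0.7 [-0.179 -0.344] [-0.387  0.004]
0.8 [-0.222 -0.38 ] [-0.439  0.026]
0.9 [-0.269 -0.411] [-0.489  0.054]
1.0 [-0.319 -0.438] [-0.535  0.086]
1.1 [-0.371 -0.459] [-0.578  0.123]
```

```bash
python3 -m jog '[0,0,0,-0.01,0,-0.056,0, 0,0,0,-0.026,0,-0.11,0, 0,0,0,-0.047,0,-0.162,0, 0,0,0,-0.073,0,-0.212,0, 0,0,0,-0.104,0,-0.26,0, 0,0,0,-0.139,0,-0.304,0, 0,0,0,-0.179,0,-0.344,0, 0,0,0,-0.222,0,-0.38,0, 0,0,0,-0.269,0,-0.411,0, 0,0,0,-0.319,0,-0.438,0, 0,0,0,-0.371,0,-0.459,0, 0,0,0,-0.371,0,-0.459,0]'
python3 - <<'E'
from h import *
o=r.get_obs(); f=r.grab_frame("wrist"); cv2.imwrite("pics/w4.png",f[:,:,::-1]); print(o['contact_force'],o['joints'])
E
```

```text
clock: 5.15
tcp_pos: [0.501, -0.0427, 0.1801]
orientation: [2.661, 1.67, 0.006]
contact_force: [0.1, -2.2, -6.4]
grip_width: 0.0214
[ 0.13724983 -2.2287755  -6.35836629] [ 0.44282987  0.2761449  -0.56122824  1.96404055  0.1778279   0.94597327
 -0.65505908]
```

View pics/w4.png

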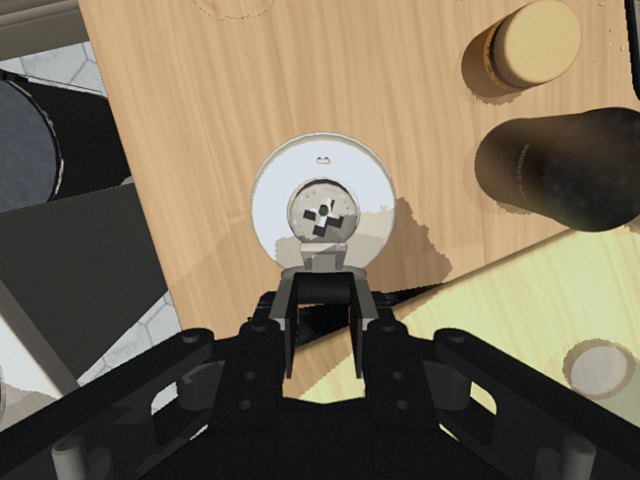

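```bash
python3 -m jog '[0,0,0,-0.054,0,-0.013,0, 0,0,0,-0.11,0,-0.023,0, 0,0,0,-0.166,0,-0.028,0, 0,0,0,-0.222,0,-0.028,0, 0,0,0,-0.278,0,-0.021,0, 0,0,0,-0.334,0,-0.01,0, 0,0,0,-0.387,0,0.008,0, 0,0,0,-0.439,0,0.03,0, 0,0,0,-0.489,0,0.058,0, 0,0,0,-0.535,0,0.09,0, 0,0,0,-0.565,0,0.115,0, 0,0,0,-0.565,0,0.115,0]'
python3 - <<'E'
from h import *
o=r.get_obs(); f=r.grab_frame("wrist"); cv2.imwrite("pics/w5.png",f[:,:,::-1]); print(o['contact_force'],o['joints'])
f=r.grab_frame("scene"); zoom(f[:,:,::-1],180,130,200,150,"pics/s5.png",4)
E
```

```text
clock: 6.4
tcp_pos: [0.4501, -0.1458, 0.1564]
orientation: [-2.662, -1.668, -0.002]
contact_force: [-0.9, -0.6, -0.3]
grip_width: 0.0013
[-0.87376539 -0.56380079 -0.25640158] [ 0.62346909  0.25123955 -0.50384606  2.0517941   0.15557397  0.87397303
 -0.41870089]
```

View pics/w5.png

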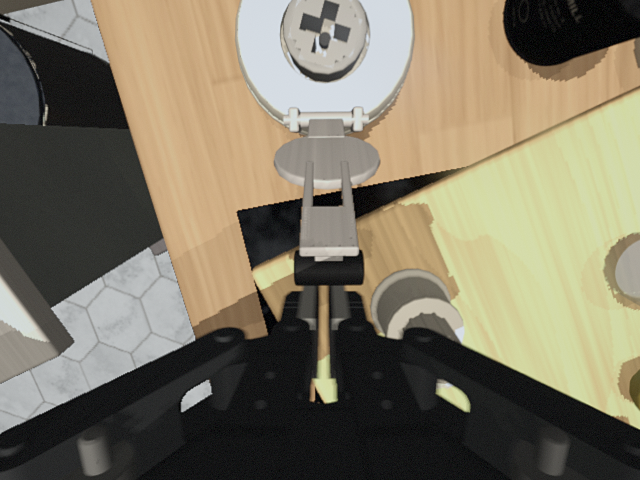

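View pics/s5.png

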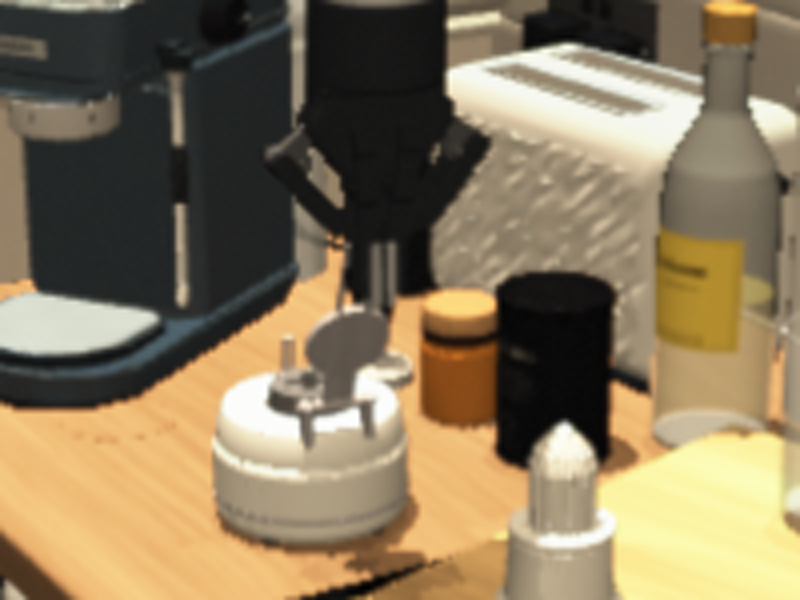

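Run:
```python
from h import *
o=r.get_obs(); p,D=ray("wrist",[(330,267)],o); D=D[0]
h=np.array([.485,-.0795,.091]);u=np.array([.433,.901,0]);
# ray in plane containing u,z
q=(p-h);n=np.cross(u,[0,0,1])
a=[(q@u),q[2]];d=[D@u,D[2]]
for s in np.linspace(.05,.3,500):
    P=np.array(a)+s*np.array(d)
    if abs(np.hypot(*P)-.113)<.0006: print(P,np.arctan2(P[1],P[0])-.13)
print("hinge",onz("wrist",[(325,118)],.091,o),"hub",onz("wrist",[(325,33)],.087,o))
f=r.grab_frame("scene"); zoom(f[:,:,::-1],180,130,200,150,"pics/s6.png",4)
```

```text
[-0.05257498  0.10033522] 1.9234538111807855
[-0.05274267  0.09986142] 1.9267162087222864
[-0.05291035  0.09938763] 1.9299983459413914
[-0.10371966 -0.04417138] -2.8689829822565827
[-0.10388735 -0.04464517] -2.8657089752401084
[-0.10405504 -0.04511897] -2.8624546632373162
hinge [[ 0.48652705 -0.07373671  0.091     ]] hub [[ 0.50695222 -0.03136791  0.087     ]]
```

View pics/s6.png

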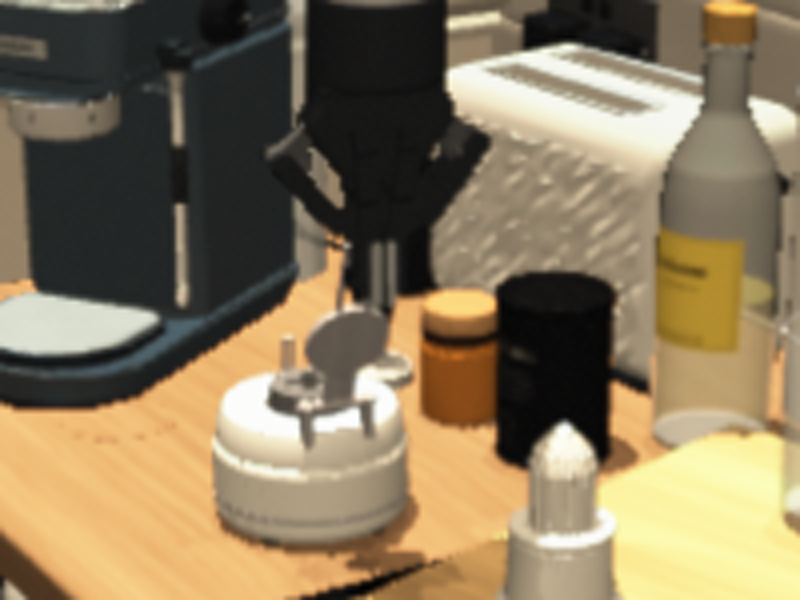

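Run:
```python
from h import *
im=cv2.imread("pics/w4.png"); zoom(im,275,165,100,85,"pics/w4z.png",8)
im=cv2.imread("pics/w5.png"); zoom(im,275,0,100,85,"pics/w5z.png",8)
```

```text
(no output)
```

View pics/w4z.png

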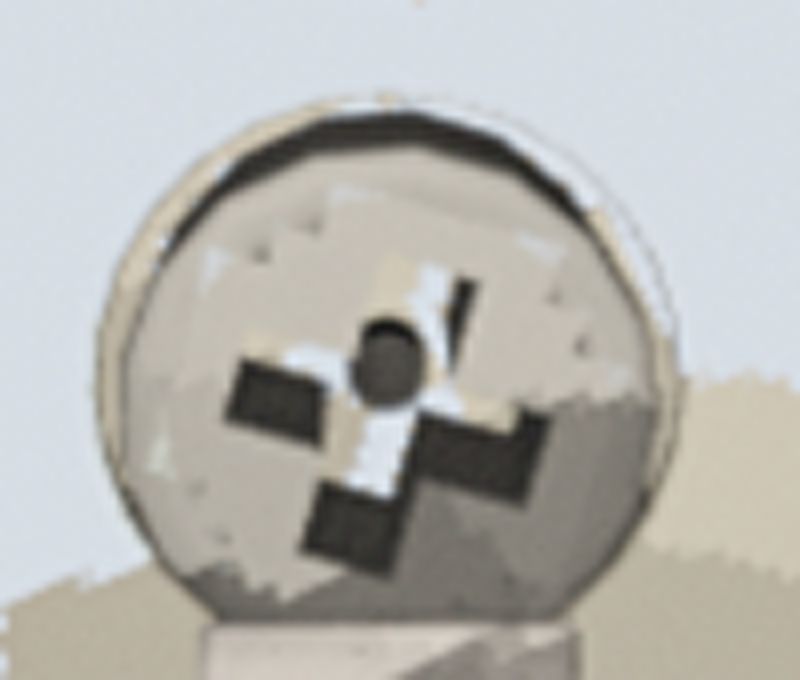

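View pics/w5z.png

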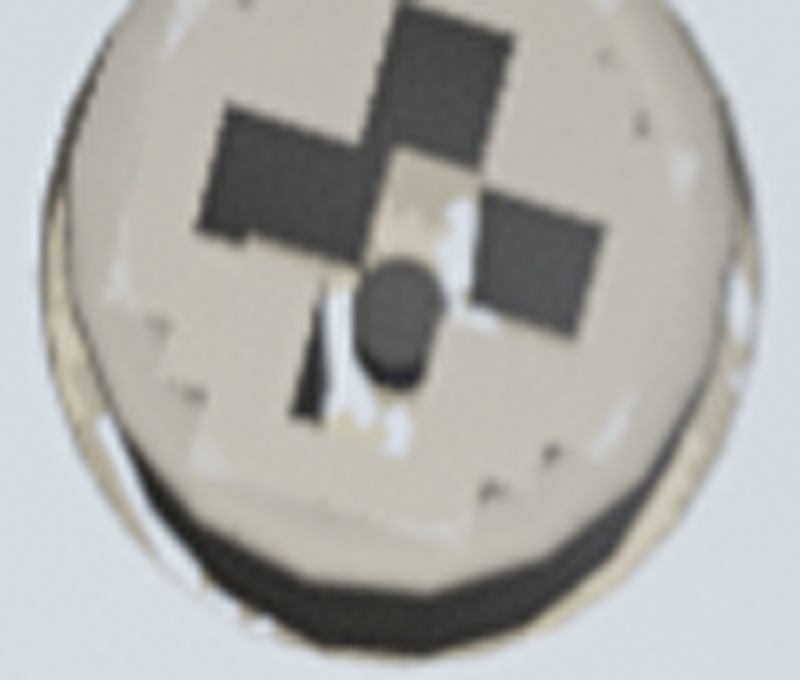

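Run:
```python
from h import *
o=r.get_obs()
g=lambda pts:np.array([(275+a/8,b/8) for a,b in pts])
L,Rr,T,B=onz("wrist",g([(212,164),(591,278),(457,19),(347,433)]),.087,o)
print("c",(L+Rr)/2,(T+B)/2, np.linalg.norm(L-Rr),np.linalg.norm(T-B))
v=Rr-L;w=T-B;print(np.arctan2(v[1],v[0]),np.arctan2(w[1],w[0])-np.pi/2)
# w4
o4=dict(tcp_pos=np.array([.501,-.0427,.1801]),orientation=np.array([2.661,1.67,.006]))
g=lambda pts:np.array([(275+a/8,165+b/8) for a,b in pts])
L,Rr,T,B=onz("wrist",g([(235,390),(535,460),(435,270),(345,563)]),.087,o4)
print("c",(L+Rr)/2,(T+B)/2, np.linalg.norm(L-Rr),np.linalg.norm(T-B))
v=Rr-L;print(np.arctan2(v[1],v[0]))
# reamer nose in w1? view reamer in w5
im=cv2.imread("pics/w5.png")
```

```text
c [ 0.50873566 -0.02848917  0.087     ] [ 0.50843772 -0.02891529  0.087     ] 0.028208728407880867 0.028105171265781485
-0.7144113579808278 -0.7328308547531174
c [ 0.50578279 -0.03173789  0.087     ] [ 0.50636518 -0.03133972  0.087     ] 0.02752121061989891 0.027825340170409593
-0.6844671246658632
```

Run:
```python
from h import *
plan((.4855,-.251,.22),Rdown(-.444))
```

```text
rows:  [0.0009, -0.0011, -0.0015, -0.4088, 0.3828, -0.3161] deg 0.4 mm [-81.8, 76.6, -63.2]
```

```bash
python3 -m jog '[0,0,0,-0.12,0,0,0, 0,0,0,-0.15,0,-0.15,0, 0,0,0,-0.2,0.1,-0.316,0, 0,0,0,-0.41,0.38,-0.316,0, 0,0,0,-0.41,0.38,-0.316,1, 0,0,0,-0.41,0.38,-0.316,1, 0,0,0,-0.41,0.38,-0.316,1, 0,0,0,-0.41,0.38,-0.316,1]'
python3 - <<'E'
from h import *
o=r.get_obs(); f=r.grab_frame("wrist"); cv2.imwrite("pics/w6.png",f[:,:,::-1]); print(o['joints']); np.save("o6.npy",o,allow_pickle=True)
f=r.grab_frame("top"); cv2.imwrite("pics/t6.png",f[:,:,::-1])
E
```

```text
clock: 7.35
tcp_pos: [0.4848, -0.2493, 0.2199]
orientation: [-2.658, -1.674, -0.007]
contact_force: [-0.1, 0.0, 1.0]
grip_width: 0.0582
[ 0.73679475  0.28781963 -0.45038863  1.83306057  0.13871772  1.0495266
 -0.21311593]
```

View pics/w6.png

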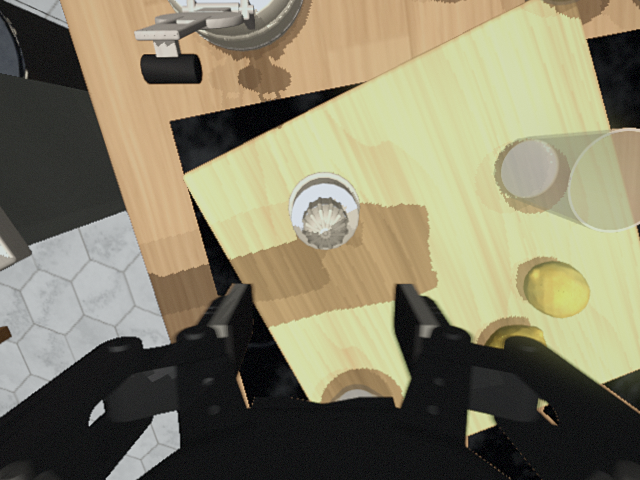

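View pics/t6.png

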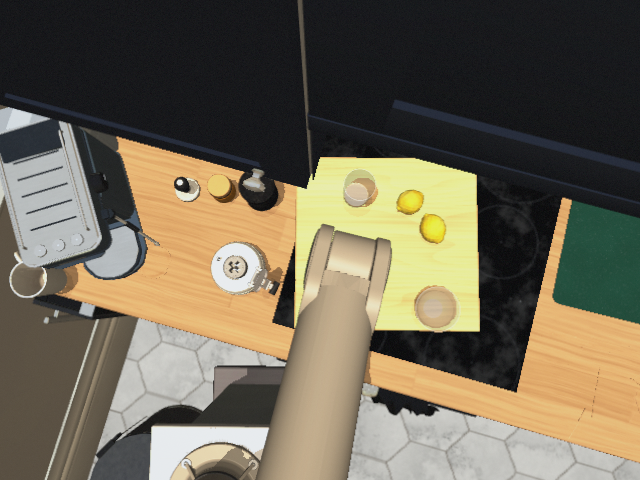

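Run:
```python
from h import *
o=np.load("o6.npy",allow_pickle=True).item()
zoom(cv2.imread("pics/t6.png"),205,235,80,60,"pics/t6z.png",10)
zoom(cv2.imread("pics/w6.png"),275,160,100,100,"pics/w6z.png",6)
```

```text
(no output)
```

View pics/t6z.png

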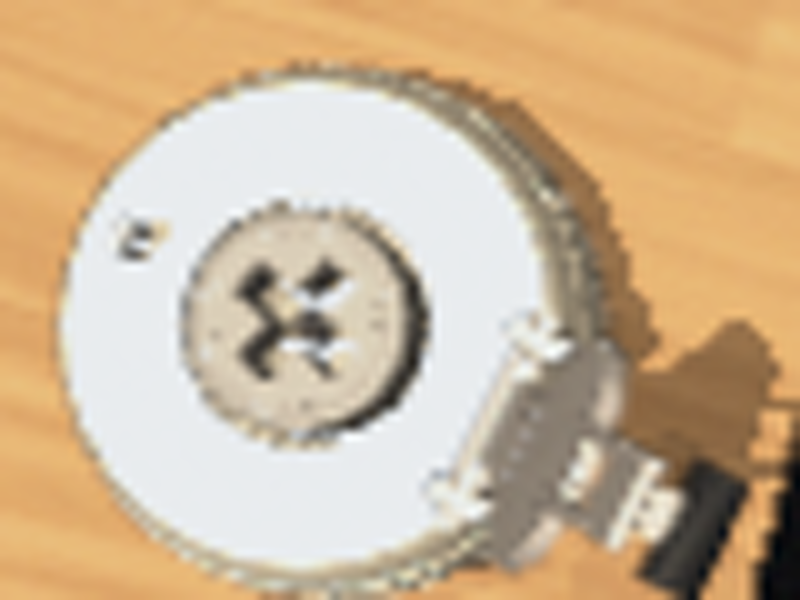

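View pics/w6z.png

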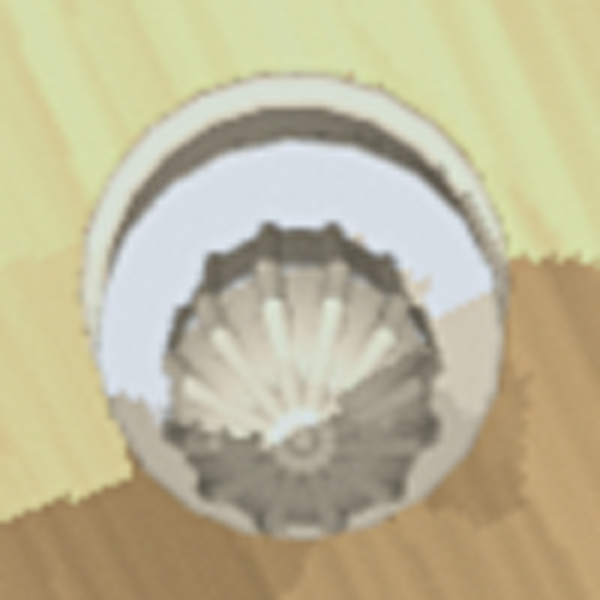

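Run:
```python
from h import *
o=np.load("o6.npy",allow_pickle=True).item()
print("nose",onz("wrist",[(325.5,232.8)],.125,o),"skirt",onz("wrist",[(324.8,216.5)],.069,o))
T=lambda u,v,z:onz("top",[(205+u/10,235+v/10)],z)
print("hub ell",T(296,325,.087),"cross",T(289,322,.087),"deck",T(312,330,.074))
plan((.4855,-.2495,.074),Rdown(-.444))
```

```text
nose [[ 0.48628303 -0.24909694  0.125     ]] skirt [[ 0.48641205 -0.24852812  0.069     ]]
hub ell [[ 0.50490175 -0.03359036  0.087     ]] cross [[ 0.50553609 -0.03205602  0.087     ]] deck [[ 0.50444141 -0.03504726  0.074     ]]
rows:  [0.0008, -0.0011, -0.0009, -0.0006, 0.0015, 0.7302] deg 0.3 mm [-0.1, 0.3, 146.0]
```

```bash
python3 -m jog '[0,0,0,0.002,0.004,0.15,1, 0,0,0,0.002,0.004,0.35,1, 0,0,0,0.002,0.004,0.5,1, 0,0,0,0.002,0.004,0.62,1, 0,0,0,0.002,0.004,0.69,1, 0,0,0,0.002,0.004,0.73,1, 0,0,0,0.002,0.004,0.73,1, 0,0,0,0.002,0.004,0.73,1]'
python3 - <<'E'
from h import *
o=r.get_obs(); f=r.grab_frame("wrist"); cv2.imwrite("pics/w7.png",f[:,:,::-1]); np.save("o7.npy",o,allow_pickle=True);print(o['tcp_pos'])
p=o['tcp_pos'];M=R.from_rotvec(o['orientation']).as_matrix()
print(proj("wrist",[[p[0],p[1],z] for z in (.125,.069)],o))
E
```

```text
clock: 8.25
tcp_pos: [0.487, -0.2494, 0.0751]
orientation: [2.657, 1.673, 0.008]
contact_force: [0.5, -0.2, 0.0]
grip_width: 0.0857
[ 0.48701644 -0.24939894  0.07506162]
[[325.80378415 336.8167616 ]
 [324.51426277 278.23440498]]
```

View pics/w7.png

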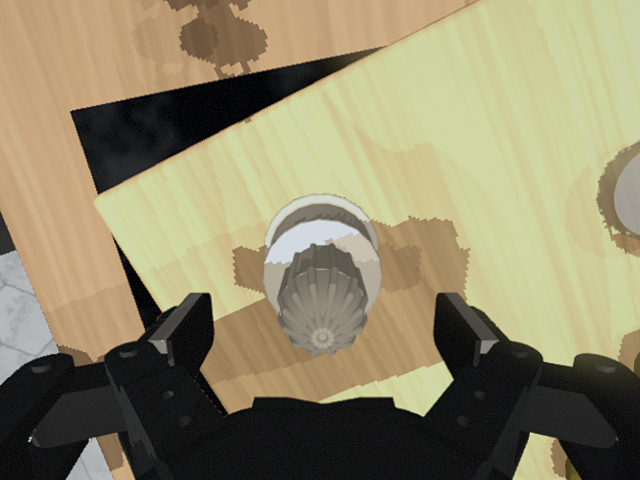

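```bash
python3 -m jog '[0,0,0,0,-0.006,0,0.7, 0,0,0,0,-0.006,0,0.5, 0,0,0,0,-0.006,0,0.3, 0,0,0,0,-0.006,0,0.1, 0,0,0,0,-0.006,0,0, 0,0,0,0,-0.006,0,0, 0,0,0,0,-0.006,0,0, 0,0,0,0,-0.006,0,0]' 60
python3 - <<'E'
from h import *
o=r.get_obs(); print(o['contact_force'],o['joints'])
f=r.grab_frame("wrist"); cv2.imwrite("pics/w8.png",f[:,:,::-1]); np.save("o8.npy",o,allow_pickle=True)
E
```

```text
clock: 9.1
tcp_pos: [0.4864, -0.2492, 0.0762]
orientation: [2.656, 1.672, 0.009]
contact_force: [-2.1, 0.7, 7.5]
grip_width: 0.0339
[-2.07290112  0.66918954  7.4634514 ] [ 0.68357094  0.4656118  -0.40454134  1.96040721  0.25587058  0.7591587
 -0.31537045]
```

View pics/w8.png

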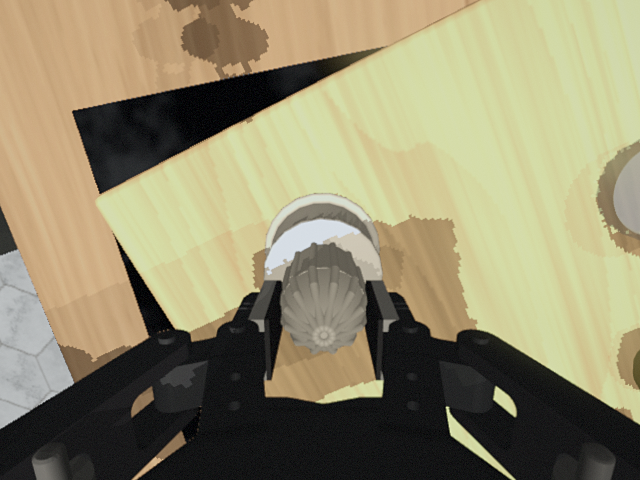

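```bash
python3 -m jog '[0,0,0,0,0,-0.1,0, 0,0,0,0,0,-0.25,0, 0,0,0,0,0,-0.5,0, 0,0,0,0,0,-0.7,0, 0,0,0,0,0,-0.85,0, 0,0,0,0,0,-0.95,0, 0,0,0,0,0,-0.95,0, 0,0,0,0,0,-0.95,0]'
python3 - <<'E'
from h import *
o=r.get_obs(); print(o['contact_force'],o['joints'])
f=r.grab_frame("scene")[:,:,::-1];cv2.imwrite("pics/s9.png",f); 
c=proj("scene",[o['tcp_pos']])[0].astype(int);print(c)
zoom(f,c[0]-40,c[1]-30,80,60,"pics/s9z.png",10)
E
```

```text
clock: 9.95
tcp_pos: [0.4849, -0.2493, 0.2657]
orientation: [2.656, 1.672, 0.008]
contact_force: [-0.4, 0.4, -1.1]
grip_width: 0.0343
[-0.41752106  0.38637409 -1.08036408] [ 0.74901304  0.24474809 -0.45928874  1.77848074  0.11599182  1.1399001
 -0.19351045]
[321 173]
```

View pics/s9z.png

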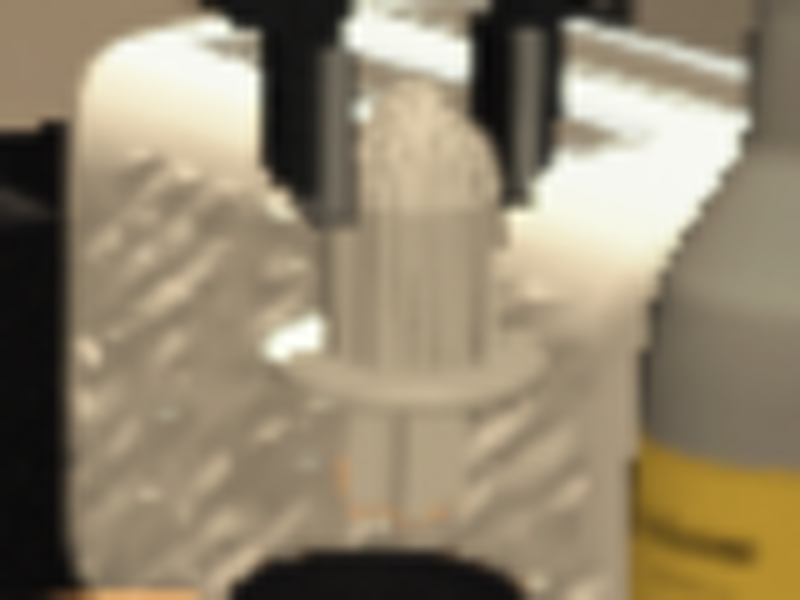

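Run:
```python
from h import *
o=np.load("o8.npy",allow_pickle=True).item();p=o['tcp_pos'];M=R.from_rotvec(o['orientation']).as_matrix()
for d in (0,5,10,15,20): print(d,proj("wrist",[p+M@np.array([.011,s*.019,-d/1e3]) for s in(-1,1)],o).round(1).tolist())
zoom(cv2.imread("pics/w8.png"),235,230,180,150,"pics/w8z.png",4)
```

```text
0 [[284.2, 261.0], [365.0, 261.0]]
5 [[283.1, 264.6], [366.2, 264.5]]
10 [[282.0, 268.3], [367.5, 268.2]]
15 [[280.7, 272.2], [368.8, 272.2]]
20 [[279.4, 276.4], [370.3, 276.4]]
```

View pics/w8z.png

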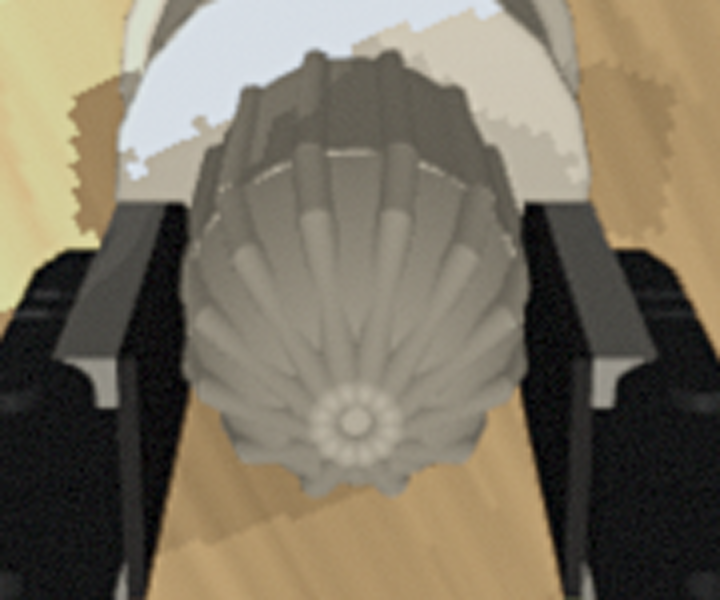

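View pics/s9.png

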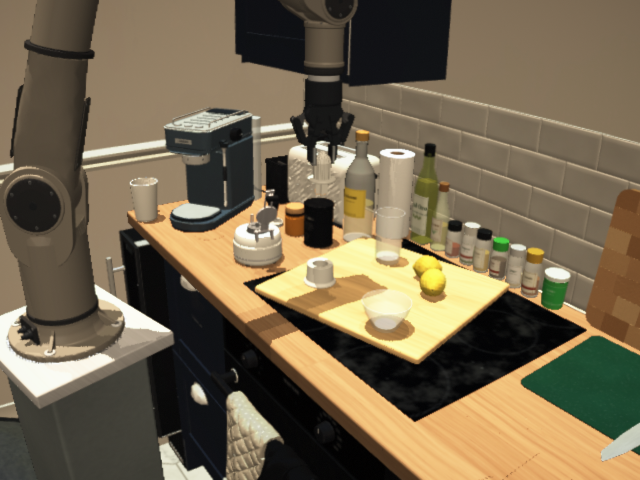

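Run:
```python
from h import *
o=np.load("o8.npy",allow_pickle=True).item()
plan((.4864,-.2492,.078),R.from_rotvec(o['orientation']).as_matrix())
f=cv2.imread("pics/s9.png")[195:235,300:345]
f=cv2.imread("pics/s9.png")[175:232,295:350]
g=cv2.resize(f,None,fx=10,fy=10,interpolation=cv2.INTER_CUBIC).astype(float)
g=np.clip((g-90)*2.2,0,255).astype(np.uint8);cv2.imwrite("pics/s9e.png",g)
```

```text
rows:  [-0.0006, 0.0, -0.0, 0.0012, 0.006, 0.9345] deg 0.1 mm [0.2, 1.2, 186.9]
```

View pics/s9e.png

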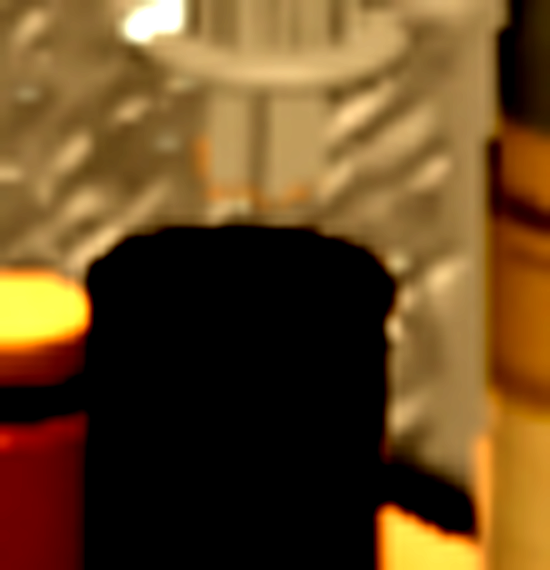

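```bash
python3 -m jog '[0,0,0,0.001,0.006,0.2,0, 0,0,0,0.001,0.006,0.45,0, 0,0,0,0.001,0.006,0.65,0, 0,0,0,0.001,0.006,0.78,0, 0,0,0,0.001,0.006,0.86,0, 0,0,0,0.001,0.006,0.91,0, 0,0,0,0.001,0.006,0.935,0, 0,0,0,0.001,0.006,0.935,0, 0,0,0,0.001,0.006,0.935,0.75, 0,0,0,0.001,0.006,0.95,0.75, 0,0,0,0.001,0.006,0.975,0.75, 0,0,0,0.001,0.006,0.975,0.75]'
python3 - <<'E'
from h import *
o=r.get_obs(); print(o['contact_force'],o['joints'])
f=r.grab_frame("wrist"); cv2.imwrite("pics/w10.png",f[:,:,::-1])
p=o['tcp_pos'];print(proj("wrist",[[p[0],p[1],z] for z in (.125,.069)],o))
E
```

```text
clock: 11.2
tcp_pos: [0.4861, -0.2492, 0.0695]
orientation: [2.658, 1.673, 0.006]
contact_force: [-0.2, 0.3, 0.4]
grip_width: 0.0636
[-0.18158299  0.3427207   0.38915613] [ 0.6837446   0.47687306 -0.4055759   1.9628568   0.26497442  0.74990701
 -0.32321314]
[[325.78886705 345.61271443]
 [324.61054328 282.49000317]]
```

View pics/w10.png

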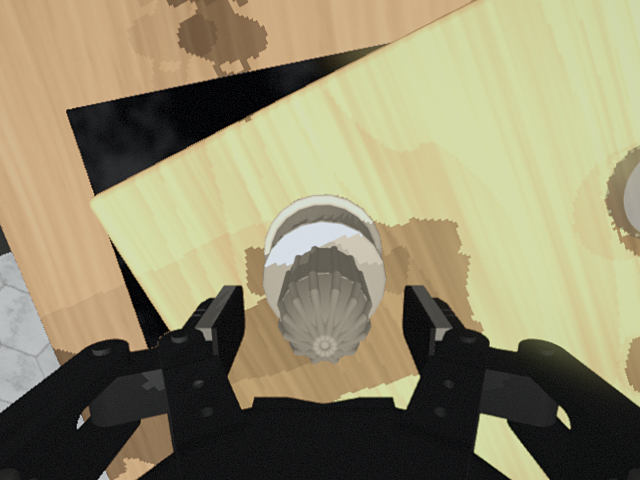

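```bash
python3 -m jog '[0,0,0,0,0,0.005,0.4, 0,0,0,0,0,0.005,0.2, 0,0,0,0,0,0.005,0, 0,0,0,0,0,0.005,0, 0,0,0,0,0,0.005,0, 0,0,0,0,0,0.005,0, 0,0,0,0,0,0.005,0]' 80
python3 - <<'E'
from h import *
o=r.get_obs(); print(o['contact_force'],o['joints'],o['tcp_pos'],o['moment'])
f=r.grab_frame("wrist"); cv2.imwrite("pics/w11.png",f[:,:,::-1]); np.save("o11.npy",o,allow_pickle=True)
zoom(f[:,:,::-1],235,230,180,150,"pics/w11z.png",4)
E
```

```text
clock: 11.95
tcp_pos: [0.4863, -0.2492, 0.0691]
orientation: [2.658, 1.673, 0.007]
contact_force: [-2.3, 1.2, 6.0]
grip_width: 0.0346
[-2.34979377  1.23073643  6.01120399] [ 0.68334327  0.47744764 -0.40532107  1.96285267  0.26573224  0.74904791
 -0.32388778] [ 0.48628937 -0.24922893  0.06912914] [ 0.14910601  0.44080699 -0.03198651]
```

View pics/w11z.png

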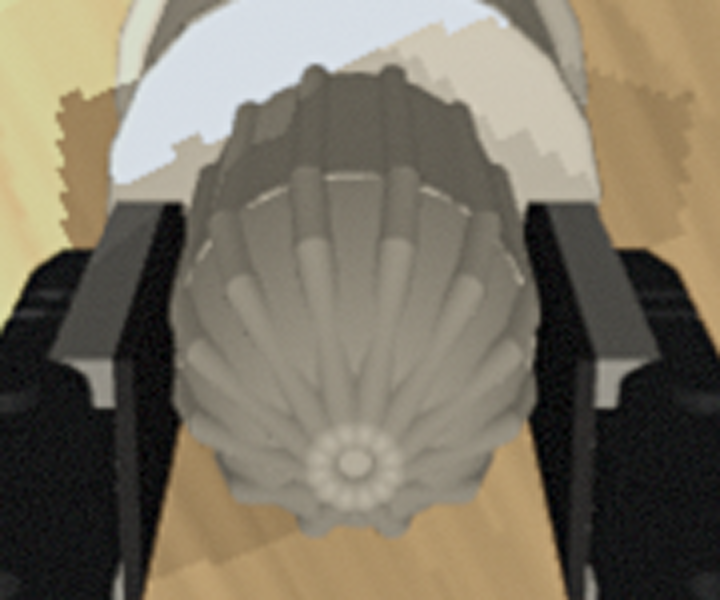

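```bash
python3 - <<'E'
from h import *
plan((.4863,-.2492,.265),Rdown(-.444)); plan((.481,-.084,.265),Rdown(-.444))
E
python3 -m jog '[0,0,0,0,0,-0.1,0, 0,0,0,0,0,-0.3,0, 0,0,0,0,0,-0.5,0, 0,0,0,0,0,-0.7,0, 0,0,0,0,0,-0.85,0, 0,0,0,0,0,-0.95,0, 0,0,0,0,0,-0.98,0]'
python3 - <<'E'
from h import *
plan((.481,-.084,.265),Rdown(-.444))
f=r.grab_frame("scene")[:,:,::-1];cv2.imwrite("pics/s12.png",f)
E
```

```text
rows:  [0.001, -0.0009, -0.001, 0.0029, 0.0033, -0.9794] deg 0.3 mm [0.6, 0.7, -195.9]
rows:  [0.001, -0.0009, -0.001, 0.7362, -0.3777, -0.9785] deg 0.3 mm [147.2, -75.5, -195.7]
clock: 12.7
tcp_pos: [0.4866, -0.2498, 0.2675]
orientation: [2.655, 1.671, 0.01]
contact_force: [0.2, -0.0, -0.9]
grip_width: 0.035
rows:  [0.0024, -0.0009, -0.001, 0.7356, -0.3838, 0.0115] deg 0.5 mm [147.1, -76.8, 2.3]
```

```bash
python3 -m jog '[0.002,-0.001,0,0.2,-0.1,0,0, 0.002,-0.001,0,0.4,-0.2,0,0, 0.002,-0.001,0,0.6,-0.3,0,0, 0.002,-0.001,0,0.736,-0.38,0,0, 0.002,-0.001,0,0.736,-0.38,0,0, 0.002,-0.001,0,0.736,-0.38,0,0, 0.002,-0.001,0,0.736,-0.38,0,0]'
python3 - <<'E'
from h import *
o=r.get_obs(); f=r.grab_frame("wrist")[:,:,::-1]; cv2.imwrite("pics/w13.png",f); np.save("o13.npy",o,allow_pickle=True);print(o['qvel'].round(4))
p=proj("wrist",[[.507,-.03,.087]],o)[0].astype(int);print(p)
zoom(f,p[0]-50,p[1]-40,100,80,"pics/w13z.png",8)
f=r.grab_frame("scene")[:,:,::-1];cv2.imwrite("pics/s13.png",f)
c=proj("scene",[o['tcp_pos']])[0].astype(int);print(c)
zoom(f,c[0]-40,c[1]-25,80,60,"pics/s13z.png",10)
E
```

```text
clock: 13.45
tcp_pos: [0.4809, -0.0855, 0.2658]
orientation: [-2.66, -1.671, 0.003]
contact_force: [0.4, -0.4, -0.8]
grip_width: 0.0345
[ 0.0085  0.0001  0.0051 -0.0087 -0.0037  0.0034 -0.0038]
[323 144]
[264 159]
```

View pics/w13z.png

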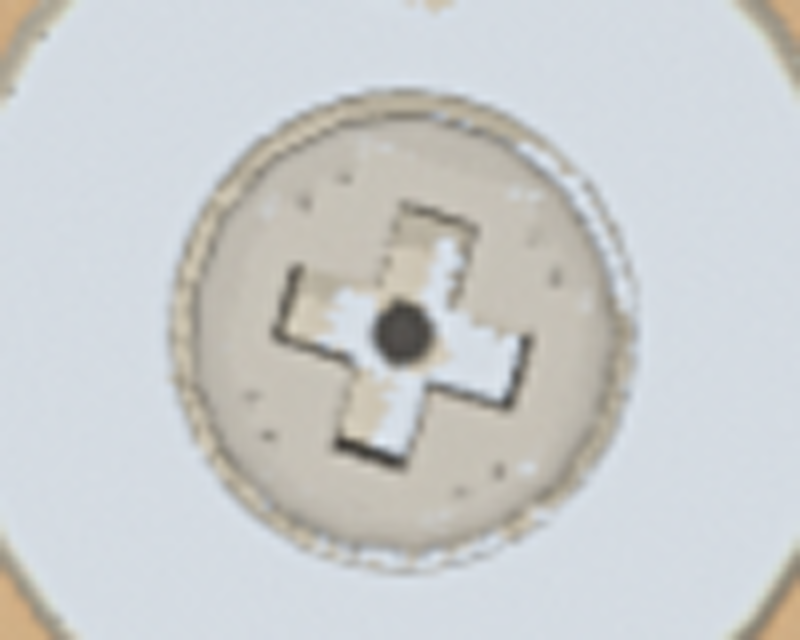

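View pics/s13z.png

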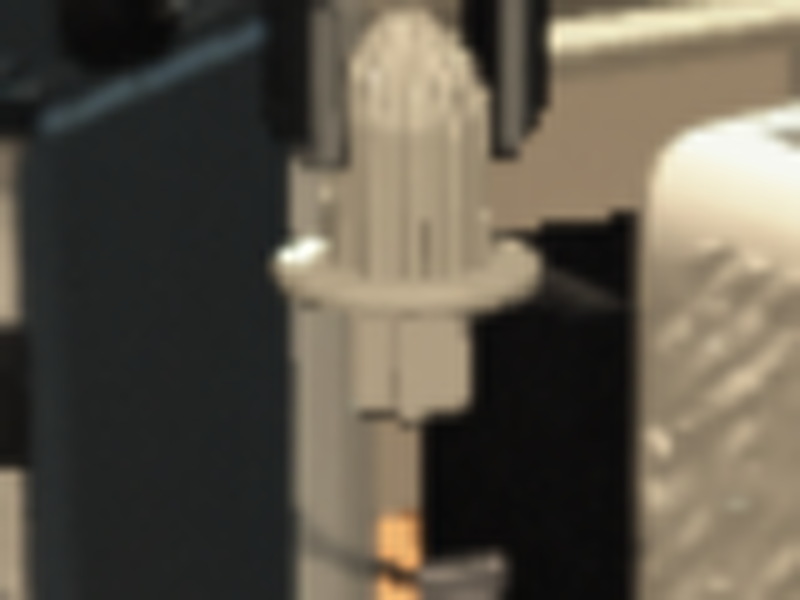

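View pics/w13.png

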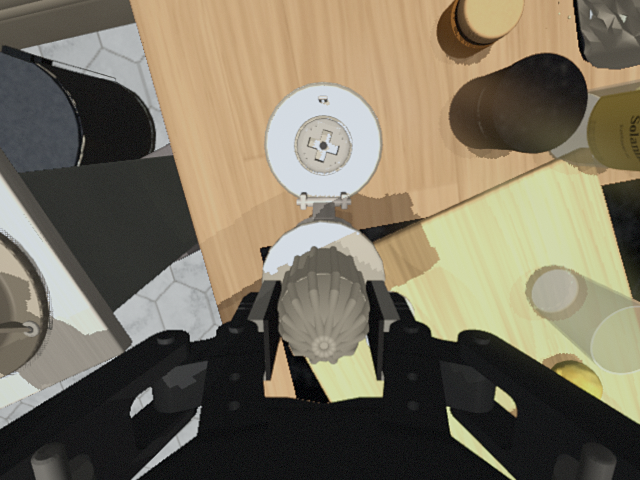

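Run:
```python
from h import *
f=cv2.imread("pics/s13.png")[160:180,252:278]
g=cv2.resize(f,None,fx=28,fy=28,interpolation=cv2.INTER_LANCZOS4).astype(float)
g=np.clip((g-60)*1.8,0,255).astype(np.uint8);cv2.imwrite("pics/s13e.png",g)
print(f[7:14,5:22].mean(2).round().astype(int))
o=np.load("o13.npy",allow_pickle=True).item()
q=lambda pts:np.array([(273+a/8,104+b/8) for a,b in pts])
L,Rr,T,B=onz("wrist",q([(287,300),(520,372),(441,215),(370,452)]),.087,o)
print("c",(L+Rr)/2,(T+B)/2, np.linalg.norm(L-Rr),np.linalg.norm(T-B))
v=Rr-L;w=T-B;print(np.arctan2(v[1],v[0]),np.arctan2(w[1],w[0])-np.pi/2)
print("hubell",onz("wrist",q([(404,333)]),.087,o))
```

```text
[[130 122 138 153 154 153 142 154 154 154 155 154 149 115  36  14  14]
 [130 122 139 153 155 152 142 153 155 155 155 155 154 137  44  13  13]
 [130 123 139 153 155 152 142 153 155 155 155 155 154 139  44  13  14]
 [129 122 138 153 155 152 141 154 155 154 155 155 154 139  44  13  14]
 [130 123 138 153 155 151 132 153 155 155 155 155 154 139  44  13  13]
 [130 123 139 154 155 150 131 152 155 155 155 154 154 138  44  13  14]
 [130 124 139 153 154 150 131 152 155 155 153 154 151 131  40  13  13]]
c [ 0.50634198 -0.03146598  0.087     ] [ 0.50654264 -0.03138809  0.087     ] 0.02751438069816268 0.027263226759744377
-0.7411569933338457 -0.7478275026097869
hubell [[ 0.50650499 -0.03116739  0.087     ]]
```

View pics/s13e.png

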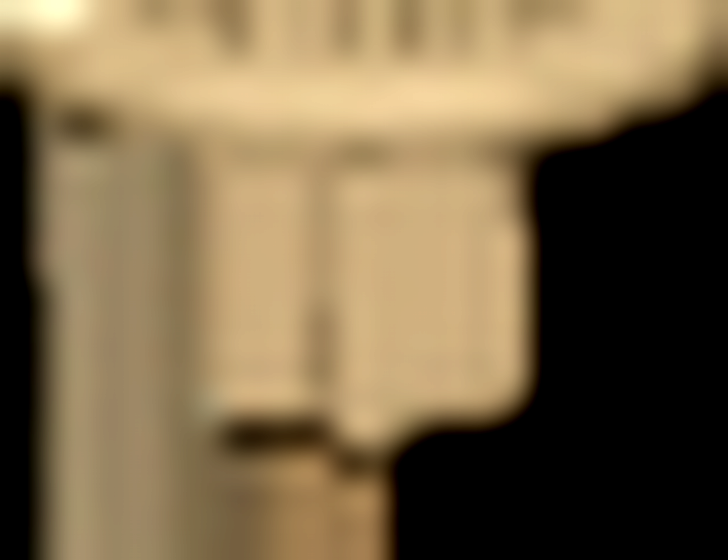

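Run:
```python
from h import *
plan((.5065,-.031,.14),Rdown(-.414))
```

```text
rows:  [-0.0003, 0.0003, -0.0114, 0.3017, -0.004, 0.6305] deg 2.0 mm [60.3, -0.8, 126.1]
```

```bash
python3 -m jog '[0,0,-0.011,0.15,-0.002,0,0, 0,0,-0.011,0.3,-0.004,0,0, 0,0,-0.011,0.302,-0.004,0.1,0, 0,0,-0.011,0.302,-0.004,0.25,0, 0,0,-0.011,0.302,-0.004,0.4,0, 0,0,-0.011,0.302,-0.004,0.52,0, 0,0,-0.011,0.302,-0.004,0.6,0, 0,0,-0.011,0.302,-0.004,0.63,0, 0,0,-0.011,0.302,-0.004,0.63,0, 0,0,-0.011,0.302,-0.004,0.63,0]'
python3 - <<'E'
from h import *
plan((.5065,-.031,.123),Rdown(-.414))
o=r.get_obs();print(o['joints'],o['contact_force'],o['moment'])
f=r.grab_frame("scene")[:,:,::-1];cv2.imwrite("pics/s14.png",f)
zoom(f,210,170,100,75,"pics/s14z.png",8)
f=r.grab_frame("wrist")[:,:,::-1];cv2.imwrite("pics/w14.png",f)
E
```

```text
clock: 14.55
tcp_pos: [0.5072, -0.0313, 0.1408]
orientation: [2.632, 1.715, -0.0]
contact_force: [1.3, -0.2, 0.1]
grip_width: 0.0345
rows:  [0.0001, 0.0001, -0.0006, -0.0001, -0.004, 0.089] deg 0.1 mm [-0.0, -0.8, 17.8]
[ 0.42710786  0.34537473 -0.58489542  1.98624985  0.24567805  0.87893171
 -0.70462828] [ 1.26214323 -0.24268752  0.07763134] [0.02752517 0.03089817 0.00175714]
```

View pics/s14z.png

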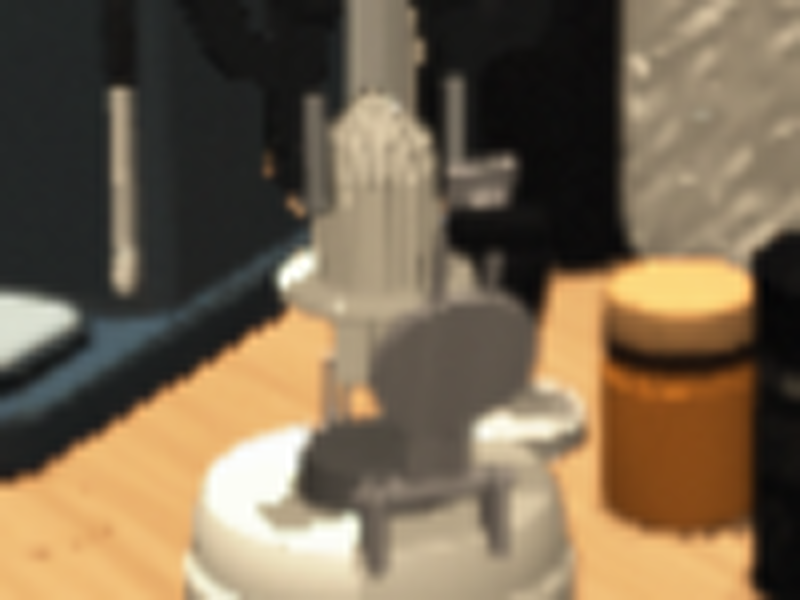

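View pics/w14.png

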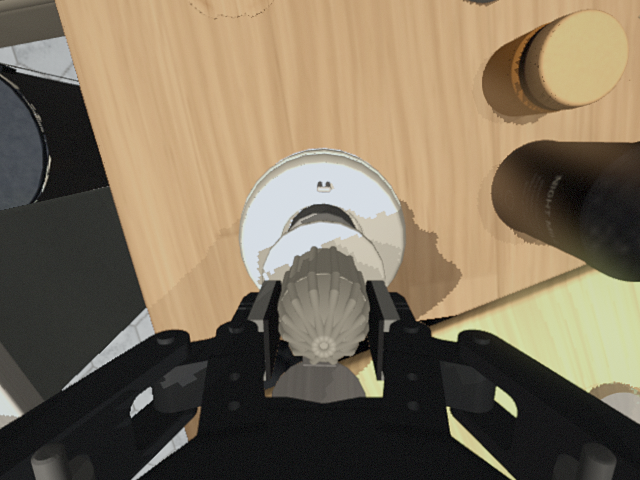

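```bash
python3 -m jog '[0,0,0,0,-0.004,0.04,0, 0,0,0,0,-0.004,0.08,0, 0,0,0,0,-0.004,0.095,0, 0,0,0,0,-0.004,0.11,0, 0,0,0,0,-0.004,0.115,0, 0,0,0,0,-0.004,0.115,0]'
python3 - <<'E'
from h import *
o=r.get_obs();print(o['contact_force'],o['moment'],o['tcp_pos'])
E
```

```text
clock: 15.25
tcp_pos: [0.5066, -0.0307, 0.118]
orientation: [2.631, 1.715, 0.0]
contact_force: [0.1, 1.0, -0.6]
grip_width: 0.0347
[ 0.14057085  1.01006927 -0.55549258] [ 0.01089335 -0.02166885  0.02449546] [ 0.50660788 -0.03072579  0.11795132]
```

```bash
python3 -m jog '[0,0,0,0,0,0.025,0, 0,0,0,0,0,0.05,0, 0,0,0,0,0,0.07,0, 0,0,0,0,0,0.08,0, 0,0,0,0,0,0.085,0, 0,0,0,0,0,0.085,0]'
python3 - <<'E'
from h import *
o=r.get_obs();print(o['contact_force'],o['moment'],o['tcp_pos'])
E
```

```text
clock: 15.85
tcp_pos: [0.5066, -0.0306, 0.101]
orientation: [2.631, 1.715, -0.0]
contact_force: [-0.3, 0.7, 3.2]
grip_width: 0.0346
[-0.32381129  0.73443479  3.16450779] [0.10292291 0.28375199 0.0179849 ] [ 0.50658605 -0.03058625  0.10102183]
```

```bash
python3 -m jog '[0,0,0,0,0,0.01,0, 0,0,0,0,0,0.02,0, 0,0,0,0,0,0.03,0, 0,0,0,0,0,0.037,0, 0,0,0,0,0,0.041,0, 0,0,0,0,0,0.041,0, 0,0,0,0,0,0.041,0]'
python3 - <<'E'
from h import *
o=r.get_obs();print(o['contact_force'],o['moment'],o['tcp_pos'])
f=r.grab_frame("scene")[:,:,::-1];zoom(f,210,170,100,75,"pics/s15z.png",8)
f=r.grab_frame("wrist")[:,:,::-1];cv2.imwrite("pics/w15.png",f)
E
```

```text
clock: 16.55
tcp_pos: [0.5067, -0.0305, 0.0933]
orientation: [2.631, 1.715, 0.0]
contact_force: [-3.0, 0.7, 8.3]
grip_width: 0.0348
[-2.99606693  0.73808066  8.28850495] [ 0.08078079  0.82721202 -0.01497985] [ 0.5067098  -0.03048804  0.09330919]
```

View pics/s15z.png

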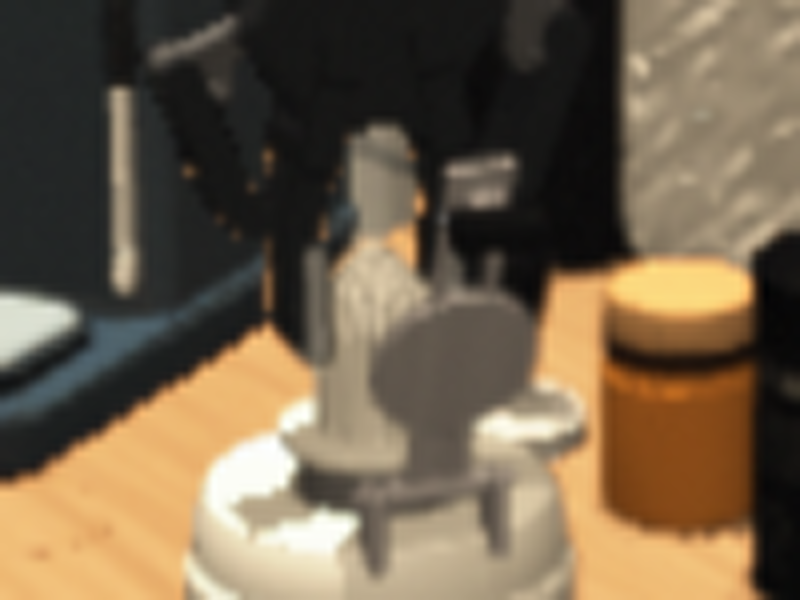

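View pics/w15.png

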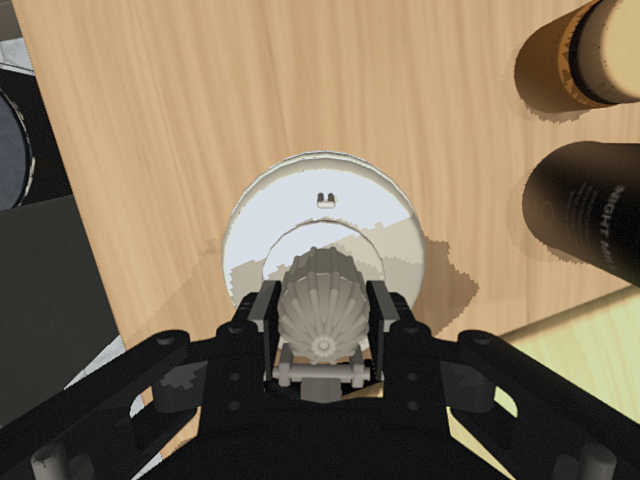

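```bash
python3 -m jog '[0,0,0,0,0,0.004,0, 0,0,0,0,0,0.008,0, 0,0,0,0,0,0.012,0, 0,0,0,0,0,0.012,0, 0,0,0,0,0,0.012,0]'
python3 - <<'E'
from h import *
o=r.get_obs();print(o['contact_force'],o['moment'],o['tcp_pos'])
E
```

```text
clock: 17.15
tcp_pos: [0.5069, -0.0307, 0.093]
orientation: [2.63, 1.714, -0.001]
contact_force: [-8.9, -1.5, 25.1]
grip_width: 0.0346
[-8.87617254 -1.50089006 25.0851296 ] [-0.08874049  2.25063513 -0.03637934] [ 0.5068908  -0.0306516   0.09295051]
```

```bash
python3 -m jog '[0,0,0,0,-0.004,0.009,0, 0,0,0,0,-0.004,0.009,0, 0,0,0,0,-0.004,0.009,0, 0,0,0,0,-0.004,0.009,0, 0,0,0,0,-0.004,0.009,0]'
python3 - <<'E'
from h import *
o=r.get_obs();print(o['contact_force'],o['moment'],o['tcp_pos'],"tooltilt",np.arccos(-R.from_rotvec(o['orientation']).as_matrix()[2,2]))
f=r.grab_frame("wrist")[:,:,::-1];cv2.imwrite("pics/w16.png",f)
f=r.grab_frame("top")[:,:,::-1];cv2.imwrite("pics/t16.png",f)
E
```

```text
clock: 17.65
tcp_pos: [0.5068, -0.0306, 0.093]
orientation: [2.629, 1.712, -0.001]
contact_force: [-6.7, -2.0, 22.7]
grip_width: 0.0352
[-6.66898976 -1.96745106 22.73250093] [-0.12118738  1.7013276  -0.00462579] [ 0.50677173 -0.03064606  0.09298801] tooltilt 0.004349862564987309
```

View pics/w16.png

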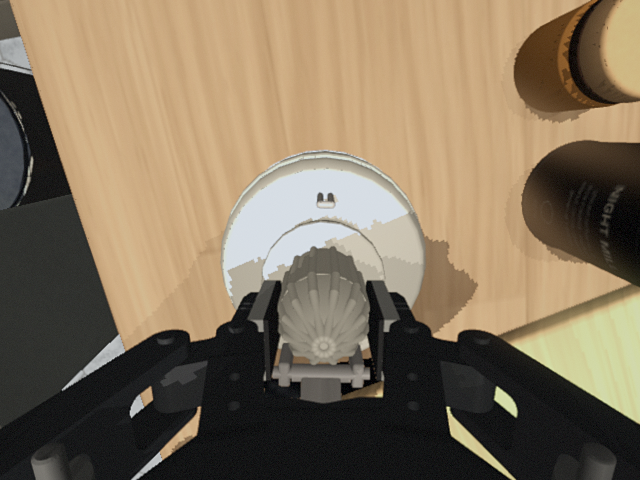

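View pics/t16.png

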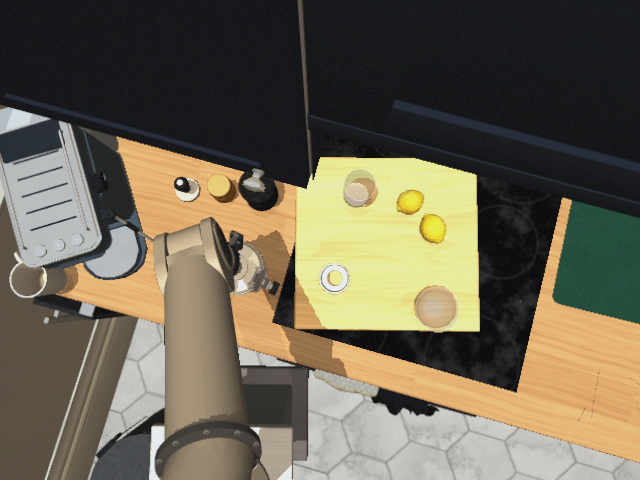

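```bash
python3 -c "
from bench import r
print(r.hand_in()); o=r.get_obs(); print(o['clock'],o['tcp_pos'],o['contact_force'])"
```

```text
the job is handed in; nothing more can be done
None
the job is handed in; nothing more can be done
```

I swung the hasp off its catch and back. I then lifted the reamer from its stand, set it in the socket and pushed it home. The job was handed in at about 17.7 s of the 59 s, still holding the reamer pressed down. No verdict came back.

- **Hasp:** it was about 1.92 rad open when I measured it from the wrist picture. The rod slipped out of the fingers late in the swing, but the hinge held. In the last top view the hasp still stood open.
- **Reamer grasp:** the first grasp looked shallow, so I put the reamer back in its stand and gripped it about 7 mm lower at 80 N.
- **Insertion:** I turned the reamer about 0.03 rad to line it up with the slots. The stem then went in without resistance.
- **Spring and seating:** the spring touched at the expected depth, and the push levelled off at the height where the skirt meets the hub. That works out to the reamer's origin about 86.9 mm up, against the hub top at 87 mm.
- **Last push:** the push down was about 23 N, with about 7 N of sideways force left over. The tool's tilt was 0.004 rad. I could not read the plunger travel or the reamer's own tilt directly; both are inferred from that height and force.
- **Bystanders:** the tumbler, bowl and jar are at the same places in the last top view as in the first.
- **Disagreement between cameras:** the top and wrist cameras differed by 1–3 mm on positions. I used the wrist camera, because the reamer grasp confirmed it.

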